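# Stack the drained food tubs

## Task

Take the salt shaker off the lid of the tub that stands on the worktop and stand it upright in the middle of the coaster. Then stack the two tubs from the draining rack gently on that tub, first the taller one and then the lower one on top, each square on the one below with its feet fully home in the recesses of the lid. Leave the bottom tub where it is and do not move anything else.

Things in the scene. Friction and masses are not known exactly. Their poses are not given: they have to be found in the camera images.
- base_tub_centre (a point): Centre (half-way up) of the bottom tub: lidded steel food tub, grey plastic lid, 130 long (x) x 60 wide (y) x 75 mm high over all (z), level on the worktop, loose, 0.85 kg. It stands left or right, the rack on the other side. All three tubs are of one make: flat upright sides, flat lid 10 mm thick, 2 mm clips on the short ends; they differ in height only. Its length points roughly away from the robot.
- base_lid (a point): Middle of the top face of the bottom tub's lid, axes as the tub. In each tub's lid are four square recesses 18 x 18 mm, 6 mm deep, centred at x = +-51, y = +-16 mm; under each tub, at the same four places, round feet 15 mm in diameter, 7 mm high, bevelled 2.5 mm. A tub set square on another sinks in 6 mm until its feet stand on the recess floors; end for end it fits as well.
- tall_tub_centre (a point): Centre of the taller tub on the rack: 130 (x) x 60 (y) x 85 mm high over all (z through its lid; 42.5 mm from here to the feet's undersides and to the lid's top), 0.2 to 0.45 kg, loose. Grip it across the 60 mm width. On the rack its length runs up the slope and its lid leans 30 degrees toward the robot.
- low_tub_centre (a point): Centre of the lower tub on the rack: 130 (x) x 60 (y) x 58 mm high over all (z; 29 mm from here to the feet's undersides and to the lid's top), 0.17 to 0.34 kg, loose; otherwise like the taller one, and leaning like it.
- rack_middle (a point): Middle of the sloping top face of the wooden draining rack, 55 mm up; axes level. Fixed, 240 wide (y) x about 130 mm deep (x); its slats rise 30 degrees along +x, away from the robot, from 20 to 90 mm high, with a lip 14 mm high at the lower edge. The two tubs lie on it side by side, 102 to 116 mm between centres, a strip 8 mm high between them; either may be on the left.
- shaker_centre (a point): Centre (half-way up) of the salt shaker: upright, round, clear with a grey cap, 44 mm across (cap, from 66 mm up, 34 mm), 90 mm high; at first on the lid of the bottom tub. Loose, light.
- coaster: Square flat coaster, 96 x 96 mm, 5 mm thick, fixed on the worktop between the rack and the bottom tub, near the robot. Origin in the middle of its underside.
- oil_bottle: Bystander, not to be moved: tall glass oil bottle, 62 mm across, 295 mm high, standing loose near the middle of the worktop, between the rack and the bottom tub but a little farther off. Origin: centre of its underside.
- honey_jar: Bystander, not to be moved: honey jar with black cap, 64 mm across, 99 mm high, beside the bottom tub. Origin: centre of its underside.
- tin_tomato: Bystander, not to be moved: food tin, 76 mm across, 110 mm high, off the robot-side end of the bottom tub. Origin: centre of its underside.
- tumbler: Bystander, not to be moved: clear glass tumbler, 81 mm across, 93 mm high, beside the bottom tub, on the other side from the honey jar. Origin: centre of its underside.
- mug_a: Bystander, not to be moved: white mug, 92 mm across (127 mm with its handle), 95 mm high, near the front right. Origin: centre of its underside.
- lemon_a: Bystander, not to be moved: lemon, 78 x 55 mm, 56 mm high, farther off, right of the oil bottle. Origin: centre of its underside.
- lemon_b: Bystander, not to be moved: lemon, 83 x 58 mm, 58 mm high, near the front left. Origin: centre of its underside.
Things that resemble listed ones, but are neither listed nor needed, are in the scene too. Leave any purple look-alike of the part that bears shaker_centre alone.

How it is judged:
By the outcome, as a careful person would: the job done as asked, in the order asked, and still so for the second after the job is handed in, with the robot touching nothing.
It also fails if it takes over 72 s, if anything falls off the work surface, if the arm or the gripper's body presses on something with over 40 N, if the wrist force passes 120 N, or if a joint passes its speed limit or range.

## Robot

A 7-joint arm with a two-finger parallel gripper is mounted at the origin on a cart in front of the work surface, level with it; the furniture and walls round the work are solid. World frame = base frame: x ahead of the robot, y to its left, z up, the work surface at z = 0. Lengths are in m, angles in rad, forces in N, time in s.
With the tool pointing down it reaches from about 0.4 to 0.75 m from the base axis. Payload 19.5 kg.
Tool frame: the origin (TCP) lies between the finger pads; the fingertips stand 19 mm ahead of it and the grasp point (between the pads) is the TCP; z points along the fingers, y is the line along which they close (so a half turn about z gives the same grasp; the last joint's range is limited). The gripper opens to 85 mm and grips with 20 to 120 N. Pads are 22 mm wide; open, the fingers measure 114 mm over their backs; the gripper's body (76 mm by 85 mm) begins 54 mm behind the grasp point. The pads swing forward as they close: fully open they stand 13 mm farther back than shut.
Start: joints at [1.261, 0.707, -0.028, 1.485, 0.022, 0.951, -0.075], TCP at [0.152, -0.554, 0.25] pointing down, gripper open.
Joint ranges: [-2.71, 2.71], [-0.32, 2.16], [-1.57, 1.52], [0, 2.45], [-1.46, 4.6], [0, 2.02], [-2.83, 2.83]. Speed limits (rad/s): [1.89, 1.89, 2.57, 2.57, 3.01, 3.01, 3.01].

## Interface

Orientations are given as a unit quaternion [w, x, y, z].
In Python, from bench import bot gives the robot as it stands.
- The arm moves only by the tool move_arm, never from a script. Its argument "rows" is a list of rows, each a list of 5 numbers: the shift along the tool's x, y, z in cm, then the turn about the tool's z in degrees, then the finger opening in cm, from 0 to 8.54. In form: [[tx, ty, tz, roll, claw], ...]. A call has 1 to 8 rows; each row shifts and turns the commanded pose from where the row before left it, along the tool's axes as they then stand; what a row does not reach is not made up. A row lasts 1/8 s, in which the tool goes at most 62.5 mm and 10.7 degrees, less where a joint would pass 70% of its speed; a pose out of reach is approached as far as the arm can. A call with a gripper value outside its range is refused whole. The fingers move at their own pace and stop on an object; "newtons" is the grip in N (left out, the last holds). Time passes only in rows, so rows that do not move let the fingers close. It gives the time, the measured TCP pose, the force, the opening and the grip force at its end, in the units of the state.
- bot.read_state(): the state, without advancing time (a new reading comes with each control period).
- bot.capture(name): name is "scene" or "side" or "wrist"; returns (picture, depth): 480x640x3 uint8, red, green, blue; 480x640 float32, m along the optical axis (not along the pixel's ray), 0 where there is no reading.
- bot.calibration(name): a dict with "fx", "fy", "cx", "cy" (pixels), "R" (3x3) and "t" (3): a world point X has camera coordinates R X + t. Camera axes: x right, y down, z forward; pixel columns grow to the right and rows downward; lengths in m; the calibration is good to about 2 mm. A picture is of the moment at which its call begins: read the wrist's pose just before it. calibration takes no time and is no camera call; for the wrist camera it gives the pose at the moment of the call.
- bot.close_job(): hands the job in; it is judged then, once.
The state is a dict: "time": time; "joint_positions": joint angles; "joint_vel": joint speeds; "effort": joint torques, N m; "tcp_pos": TCP position; "orientation": TCP orientation; "force": force on the tool from outside, world axes, zero at the start; "wrist_torque": the same for the moment, N m; "gripper_width": finger opening in m; "grip_force": force on a finger pad.
Only numpy, scipy, OpenCV 4.12 (cv2) and the standard library are available. Lean on these libraries where they do the work, as an engineer would, in place of code of your own. Each camera call takes 0.05 s, during which the arm holds its last target. There are 200 camera calls.

## Working session

There is one attempt and no reset: what is moved stays moved. The work goes in short steps, Python scripts to look and compute and a tool call to move; the robot and the scene stay as the last step left them, time stands still between calls to the robot, and variables do not carry over. Pictures are saved under pics/ and viewed, at most 11 in all, crops included, and the job is handed in when it is done.

Besides the shell and the picture viewer there is one more tool, called as a command line: name --pt "numbers of a row" for each row, then --argument value for the rest. move_arm: Moves the arm, as the interface text tells. Its arguments: {"type":"object","properties":{"rows":{"type":"array","items":{"type":"array","items":{"type":"number"}}},"newtons":{"type":"number"}},"required":["rows"]}

```bash
ls; mkdir -p pics
python3 - <<'E'
from bench import bot
import cv2, numpy as np
s=bot.read_state(); print(s)
for n in ("scene","side"):
    p,d=bot.capture(n); c=bot.calibration(n); print(n,c)
    cv2.imwrite(f"pics/{n}0.png",p[:,:,::-1]); np.savez(f"pics/{n}0.npz",p=p,d=d,**c)
E
```

```text
pics
{'time': 0.0, 'joint_positions': array([ 1.261273  ,  0.70710696, -0.02760608,  1.48501617,  0.02201157,
        0.95088694, -0.07553547]), 'joint_vel': array([ 1.20890700e-03,  7.04546418e-04,  1.16751661e-03, -2.43970963e-04,
       -4.75277643e-04, -8.95246216e-05,  4.94859120e-04]), 'effort': array([ 5.06327319e-05, -8.83213592e+01,  1.23421222e+00, -2.36169130e+01,
        1.67492760e-02,  6.67672983e-03, -5.71715645e-06]), 'tcp_pos': array([ 0.15208978, -0.55426292,  0.24982123]), 'orientation': array([-5.48174639e-04,  9.91049516e-01,  1.33493620e-01, -1.00427218e-04]), 'force': array([0.01345684, 0.26896323, 0.71444105]), 'wrist_torque': array([-0.03777738,  0.00923049,  0.01298321]), 'grip_force': 0.0, 'gripper_width': 0.08539286835664674}
scene {'fx': 448.1751342888269, 'fy': 448.1751342888269, 'cx': 321.1462944866884, 'cy': 238.46359430651717, 'R': array([[-0.50667722, -0.86207309,  0.0104014 ],
       [-0.55868316,  0.31912546, -0.76552731],
       [ 0.65662114, -0.39368633, -0.64331932]]), 't': array([0.27894299, 0.36077774, 1.22326734])}
side {'fx': 517.2655201130096, 'fy': 517.2655201130096, 'cx': 326.2182625979253, 'cy': 242.51486895822546, 'R': array([[ 0.98998667, -0.13905147, -0.02431231],
       [-0.09106907, -0.49754437, -0.86264478],
       [ 0.10785557,  0.85622093, -0.50522558]]), 't': array([-0.50039911,  0.13632996,  1.72132681])}
```

View pics/scene0.png

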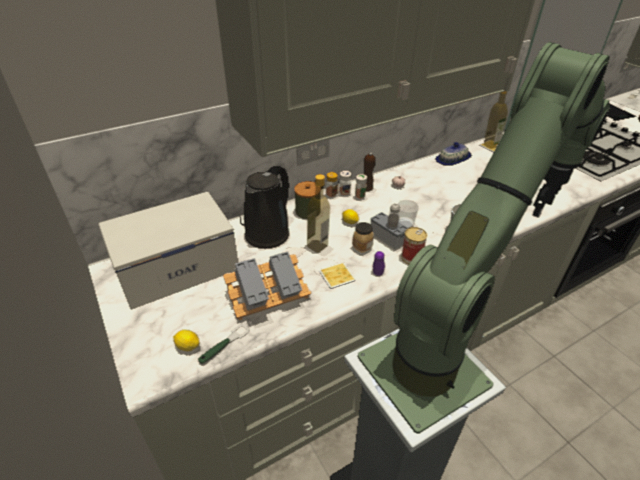

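View pics/side0.png

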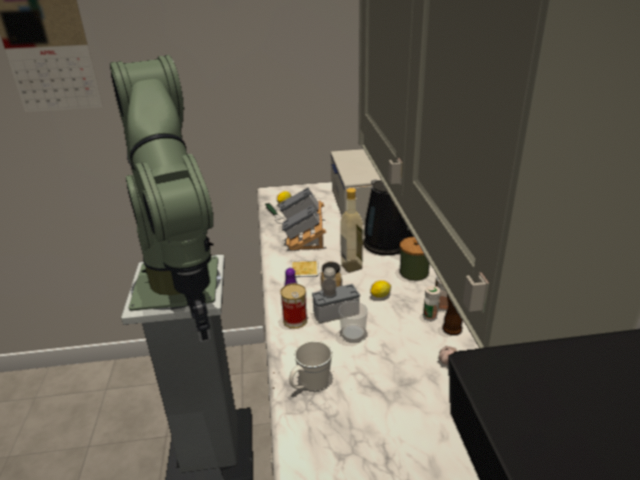

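Scene view: rack with the two tubs on the left at (252,283) and (285,275), coaster at (337,275), and the purple look-alike at (379,262). The base tub is at (388,230) with the shaker at (394,213) on it, the tin at (414,243), honey jar at (363,235), tumbler at (405,212) and oil bottle at (318,220). The side view agrees with this.

```bash
cat > h.py <<'E'
import numpy as np, cv2
from bench import bot
def grab(n,tag):
    c=bot.calibration(n); p,d=bot.capture(n)
    cv2.imwrite(f"pics/{tag}.png",p[:,:,::-1]); np.savez(f"pics/{tag}.npz",p=p,d=d,**c); return p,d,c
def load(tag):
    z=np.load(f"pics/{tag}.npz"); return z["p"],z["d"],z
def world(d,c):
    v,u=np.mgrid[:480,:640]; X=np.dstack([(u-c["cx"])/c["fx"]*d,(v-c["cy"])/c["fy"]*d,d])-c["t"]
    W=X@c["R"]; W[d<=0]=np.nan; return W
def ray(u,v,z,c):
    r=np.array([(u-c["cx"])/c["fx"],(v-c["cy"])/c["fy"],1])@c["R"]; o=-np.array(c["t"])@c["R"]
    return o+r*(z-o[2])/r[2]
def ortho(W,p,x0,x1,y0,y1,s,zmin=-.01,zmax=.35):
    # top view: column grows with -y, row grows with -x ; s m per px
    H,Wd=int((x1-x0)/s),int((y1-y0)/s); im=np.zeros((H,Wd,3),np.uint8); Z=np.full((H,Wd),-9.)
    m=np.isfinite(W[...,0])&(W[...,2]>zmin)&(W[...,2]<zmax); P=W[m]; C=p[m]
    r=((x1-P[:,0])/s).astype(int); c=((y1-P[:,1])/s).astype(int)
    k=(r>=0)&(r<H)&(c>=0)&(c<Wd); o=np.argsort(P[k,2]); r,c,P,C=r[k][o],c[k][o],P[k][o],C[k][o]
    im[r,c]=C; Z[r,c]=P[:,2]; return im,Z
E
python3 - <<'E'
from h import *
for t in("scene0","side0"):
    p,d,c=load(t); W=world(d,c)
    im,Z=ortho(W,p,.2,.8,-.5,.5,.004)
    cv2.imwrite(f"pics/o_{t}.png",cv2.resize(im,None,fx=3,fy=3,interpolation=0)[:,:,::-1])
    if t=="scene0":
        for n,(u,v) in dict(rackL=(252,283),rackR=(285,275),coaster=(337,275),purple=(379,257),tin=(414,232),honey=(363,228),shaker=(394,208),tumbler=(407,204),oil=(319,200),basenear=(400,242),lemon=(187,340),mug=(458,210),knife=(215,350)).items(): print(n,W[v,u].round(3))
a=cv2.imread("pics/o_scene0.png");b=cv2.imread("pics/o_side0.png")
cv2.imwrite("pics/o.png",cv2.resize(np.vstack([a,b]),(500,600)))
E
```

```text
rackL [0.423 0.309 0.123]
rackR [0.421 0.204 0.106]
coaster [0.426 0.012 0.007]
purple [ 0.366 -0.109  0.08 ]
tin [ 0.389 -0.268  0.104]
honey [ 0.497 -0.134  0.099]
shaker [ 0.477 -0.244  0.157]
tumbler [ 0.562 -0.383  0.072]
oil [ 0.569 -0.     0.219]
basenear [ 0.434 -0.256  0.031]
lemon [0.376 0.529 0.054]
mug [ 0.063 -0.052  0.484]
knife [0.336 0.469 0.016]
```

View pics/o.png

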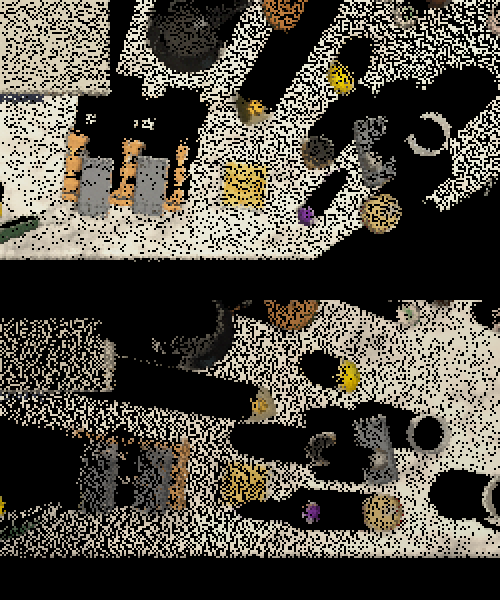

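The top views show the rack tubs on the left at y≈0.31 and 0.20, the coaster at (0.43, 0.01) and the base tub near (0.47, -0.24), slightly turned. Next I'll fit numbers to these.

Run:
```python
from h import *
P=[];C=[]
for t in("scene0","side0"):
    p,d,c=load(t); W=world(d,c); P.append(W.reshape(-1,3)); C.append(p.reshape(-1,3))
    w=P[-1]
    def box(x0,x1,y0,y1,z0,z1,col=None):
        m=(w[:,0]>x0)&(w[:,0]<x1)&(w[:,1]>y0)&(w[:,1]<y1)&(w[:,2]>z0)&(w[:,2]<z1)
        if col is not None: m&=col(C[-1].astype(int))
        return w[m]
    def rect(q): return cv2.minAreaRect((q[:,:2]*1000).astype(np.float32)) if len(q)>4 else None
    print(t)
    b=box(.36,.62,-.31,-.19,.068,.082,lambda c:(np.ptp(c,axis=1)<25)&(c.sum(1)<480)); print("base",len(b),rect(b))
    s=box(.4,.56,-.3,-.19,.14,.175); print("shaker",len(s),rect(s))
    co=box(.35,.52,-.07,.09,-.005,.02,lambda c:(c[:,0]-c[:,2]>60)); print("coaster",rect(co),np.median(co[:,2]))
    pu=box(.3,.42,-.15,-.07,.03,.12,lambda c:(c[:,2]-c[:,1]>40)); print("purple",rect(pu),pu[:,2].max())
    for n,y0,y1 in(("L",.255,.37),("R",.15,.255)):
        g=box(.3,.6,y0,y1,.03,.2,lambda c:(np.ptp(c,axis=1)<25))
        h=g[:,2]*np.cos(np.pi/6)-g[:,0]*.5   # height along slope normal
        hh,e=np.histogram(h,60); k=e[hh.argmax()]; q=g[abs(h-k)<.006]
        A=np.c_[q[:,:2],np.ones(len(q))]; co=np.linalg.lstsq(A,q[:,2],rcond=None)[0]
        print(n,len(q),"n-height",np.median(h[abs(h-k)<.006]),"slope",co[:2],"rect",rect(q),"xr",np.percentile(q[:,0],[1,99]),"yr",np.percentile(q[:,1],[1,99]))
```

```text
scene0
base 327 ((497.8597106933594, -248.9385986328125), (132.10946655273438, 67.52836608886719), 12.538119316101074)
shaker 84 ((479.5546569824219, -248.07211303710938), (31.842439651489258, 26.444875717163086), 2.7052080631256104)
coaster ((432.1095886230469, 10.189781188964844), (87.68680572509766, 93.67469024658203), 85.04503631591797) 0.006362853273510065
purple ((369.50714111328125, -110.69686126708984), (22.9422664642334, 23.225582122802734), 10.89125919342041) 0.09281464963616869
L 788 n-height -0.10023635790651308 slope [ 0.5735905  -0.04356032] rect ((426.1455383300781, 307.8114929199219), (61.16263198852539, 118.39180755615234), 84.4428939819336) xr [0.36962516 0.48223141] yr [0.27707572 0.34037266]
R 703 n-height -0.1221621340185724 slope [ 0.57389537 -0.03778088] rect ((427.847900390625, 198.71603393554688), (59.735504150390625, 117.42023468017578), 84.05519104003906) xr [0.37147331 0.48386879] yr [0.16810155 0.23031982]
side0
base 538 ((498.84478759765625, -251.34085083007812), (133.07907104492188, 69.56996154785156), 13.729323387145996)
shaker 119 ((481.15814208984375, -256.1724853515625), (31.624624252319336, 32.23173522949219), 43.90369415283203)
coaster ((429.3064270019531, 9.221084594726562), (95.32259368896484, 84.0011215209961), 83.25927734375) 0.0066086131934623895
purple ((373.97113037109375, -122.41372680664062), (31.193899154663086, 25.48167610168457), 88.0768814086914) 0.09387755855590678
L 261 n-height -0.10185096611608965 slope [0.58192833 0.00365876] rect ((429.0493469238281, 309.03338623046875), (78.51296997070312, 115.47128295898438), 83.81401824951172) xr [0.37313383 0.48617402] yr [0.26878551 0.3419276 ]
R 288 n-height -0.12220132644321548 slope [ 0.57152743 -0.0141737 ] rect ((432.7735900878906, 196.43719482421875), (71.93742370605469, 115.90806579589844), 85.37886810302734) xr [0.37512463 0.48855386] yr [0.1598107  0.23024476]
```

move_arm --pt "5.2 -2.8 -1 0 8.5" --pt "5.2 -2.8 -1 0 8.5" --pt "5.2 -2.8 -1 0 8.5" --pt "5.2 -2.8 -1 0 8.5" --pt "5.2 -2.8 -1 0 8.5" --pt "5.2 -2.8 -1 0 8.5" --pt "2 -1 0 0 8.5" --pt "0 0 0 0 8.5"

```text
time: 1.1
tcp_pos: [0.4262, -0.2937, 0.31]
orientation: [-0.0, 0.991, 0.135, -0.0]
force: [-0.9, -1.4, 0.4]
gripper_width: 0.085
grip_force: 0.0
```

Run:
```python
from h import *
p,d,c=grab("wrist","w1"); print(c["R"].round(3), (-c["t"]@c["R"]).round(3))
```

```text
[[ 0.268 -0.963 -0.001]
 [-0.926 -0.258  0.276]
 [-0.266 -0.073 -0.961]] [ 0.494 -0.276  0.434]
```

View pics/w1.png

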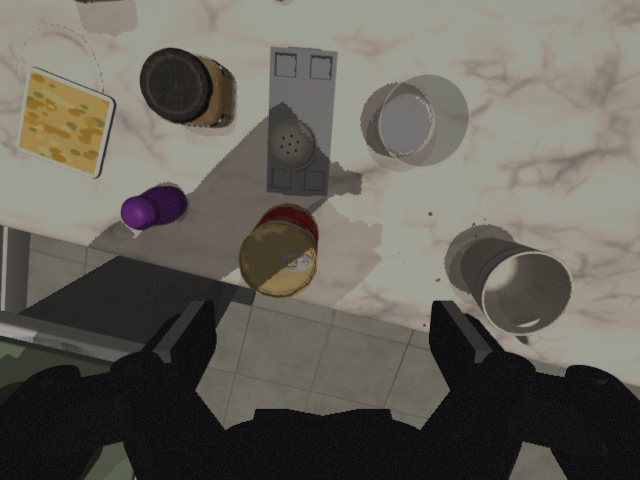

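The wrist view shows the base lid with corners (270,47), (337,52), (328,195) and (267,193). The shaker cap is at (291,144), the coaster at (67,122), the tin at (278,258) and the honey jar at (175,85).

Run:
```python
from h import *
p,d,c=load("w1"); W=world(d,c)
q=np.array([ray(u,v,.075,c)[:2] for u,v in((270,47),(337,52),(328,195),(267,193))])
print(q.round(4), q.mean(0), np.degrees(np.arctan2(*(q[0]+q[1]-q[2]-q[3])[::-1])))
q=np.array([ray(u,v,.075,c)[:2] for u,v in((285.5,65),(320.5,67),(314,181),(282,180))]); print(q.round(4),q.mean(0),np.degrees(np.arctan2(*(q[0]+q[1]-q[2]-q[3])[::-1])))
x=W.reshape(-1,3)
for n,cx,cy,r,z0,z1 in(("shaker cap",.48,-.25,.03,.158,.172),("lid",.498,-.25,.08,.069,.081),("tin",.39,-.27,.05,.105,.116),("honey",.5,-.14,.05,.09,.106),("purple",.37,-.115,.04,.084,.1)):
    k=x[(np.hypot(x[:,0]-cx,x[:,1]-cy)<r)&(x[:,2]>z0)&(x[:,2]<z1)]; print(n,len(k),cv2.minAreaRect((k[:,:2]*1e3).astype(np.float32)),np.median(k[:,2]))
g=(p[...,0].astype(int)-p[...,2]>50).astype(np.uint8); g[:,130:]=0
g[250:]=0
cs=max(cv2.findContours(g,0,2)[0],key=cv2.contourArea)
k=np.array([ray(u,v,.005,c)[:2]*1e3 for u,v in cs[:,0]],np.float32); print("coaster",cv2.minAreaRect(k))
```

```text
[[ 0.5556 -0.2102]
 [ 0.5677 -0.2687]
 [ 0.4424 -0.2958]
 [ 0.4281 -0.2372]] [ 0.4984752  -0.25296832] 12.10375592971732
[[ 0.5451 -0.227 ]
 [ 0.552  -0.2578]
 [ 0.452  -0.2789]
 [ 0.4445 -0.2485]] [ 0.49839458 -0.25301296] 11.987505924348959
shaker cap 1255 ((482.7297668457031, -253.8968963623047), (28.270845413208008, 28.560585021972656), 14.98900032043457) 0.16254381209306398
lid 7013 ((502.8386535644531, -252.3921661376953), (140.8197479248047, 133.5472412109375), 51.844703674316406) 0.07499649437395632
tin 4412 ((375.1197814941406, -266.17486572265625), (74.39860534667969, 70.33114624023438), 59.03890609741211) 0.10695539434758541
honey 4229 ((500.9679260253906, -142.65985107421875), (58.747344970703125, 59.456111907958984), 86.43025207519531) 0.09875611006281901
purple 618 ((375.11676025390625, -118.95306396484375), (27.678422927856445, 27.04799461364746), 8.504801750183105) 0.08758997064104788
coaster ((428.9605407714844, 8.124225616455078), (85.712646484375, 85.77692413330078), 83.96887969970703)
```

move_arm --pt "3.2 -1.2 1 0 8.5" --pt "3.3 -1.2 1 0 8.5" --pt "0 0 4.5 0 8.5" --pt "0 0 4.5 0 8.5" --pt "0 0 4.3 0 8.5" --pt "0 0 2.5 0 8.5" --pt "0 0 1 0 8.5" --pt "0 0 0 0 8.5" --newtons 20

```text
time: 2.15
tcp_pos: [0.4812, -0.2552, 0.1224]
orientation: [-0.0, 0.991, 0.133, -0.0]
force: [0.5, -0.8, 1.0]
gripper_width: 0.0849
grip_force: 0.0
```

move_arm --pt "0 0 0 0 5" --pt "0 0 0 0 4" --pt "0 0 0 0 3.5" --pt "0 0 0 0 3.5" --pt "0 0 0 0 3.5"

```text
time: 2.78
tcp_pos: [0.4818, -0.2547, 0.1231]
orientation: [0.0, 0.991, 0.134, 0.0]
force: [-1.2, 1.8, 10.7]
gripper_width: 0.0408
grip_force: 19.4
```

move_arm --pt "0 0 -1 0 3.5" --pt "0 0 -3.8 0 3.5" --pt "0 0 -4 0 3.5" --pt "0.3 -4.5 0 0 3.5" --pt "0.3 -5.5 0 0 3.5" --pt "0.3 -5.5 0 0 3.5" --pt "0.3 -5.5 0 0 3.5" --pt "0.6 -5.5 0 0 3.5"

```text
time: 3.78
tcp_pos: [0.4283, 0.0072, 0.211]
orientation: [-0.0, 0.991, 0.133, 0.0]
force: [1.1, 1.0, -1.6]
gripper_width: 0.0408
grip_force: 20.4
```

move_arm --pt "0 0 2 10 3.5" --pt "0 0 3 10 3.5" --pt "0 0 4 0 3.5" --pt "0 0 3.5 0 3.5" --pt "0 0 0 0 3.5" --pt "0 0 0 0 3.5"

```text
time: 4.53
tcp_pos: [0.4292, 0.0057, 0.0866]
orientation: [-0.0, 0.999, -0.041, 0.001]
force: [-0.1, -0.6, -1.2]
gripper_width: 0.0409
grip_force: 20.6
```

move_arm --pt "0 -0.2 1.2 0 3.5" --pt "0 0 1.0 0 3.5" --pt "0 0 0.5 0 3.5" --pt "0 0 0.3 0 3.5" --pt "0 0 0.2 0 3.5" --pt "0 0 0.1 0 3.5" --pt "0 0 0 0 3.5"

```text
time: 5.4
tcp_pos: [0.429, 0.0077, 0.0529]
orientation: [-0.0, 0.999, -0.041, 0.0]
force: [-2.4, 0.5, 14.3]
gripper_width: 0.0404
grip_force: 22.8
```

move_arm --pt "0 0 -0.1 0 3.5" --pt "0 0 0 0 4.4" --pt "0 0 0 0 5.5" --pt "0 0 0 0 8" --pt "0 0 -1 0 8.5" --pt "0 0 -4 0 8.5" --pt "0 0 -6 0 8.5" --pt "0 0 -6 0 8.5"

```text
time: 6.4
tcp_pos: [0.4284, 0.0077, 0.2258]
orientation: [-0.0, 0.999, -0.041, -0.0]
force: [0.6, 0.5, -0.1]
gripper_width: 0.085
grip_force: 0.0
```

move_arm --pt "0 -5 -2 0 8.5" --pt "-1 -5.5 -2 0 8.5" --pt "-1 -5.5 0 0 8.5" --pt "-1 -3 0 0 8.5" --pt "-1 0 0 0 8.5" --pt "0 0 0 0 8.5"

```text
time: 7.15
tcp_pos: [0.404, 0.1997, 0.2638]
orientation: [-0.0, 0.999, -0.041, -0.0]
force: [-0.3, 0.0, 1.0]
gripper_width: 0.0847
grip_force: 0.0
```

Run:
```python
from h import *
p,d,c=grab("wrist","w2"); print(bot.read_state()["tcp_pos"])
p,d,c=grab("scene","s2")
```

```text
[0.4045651  0.19941597 0.26377619]
```

View pics/w2.png

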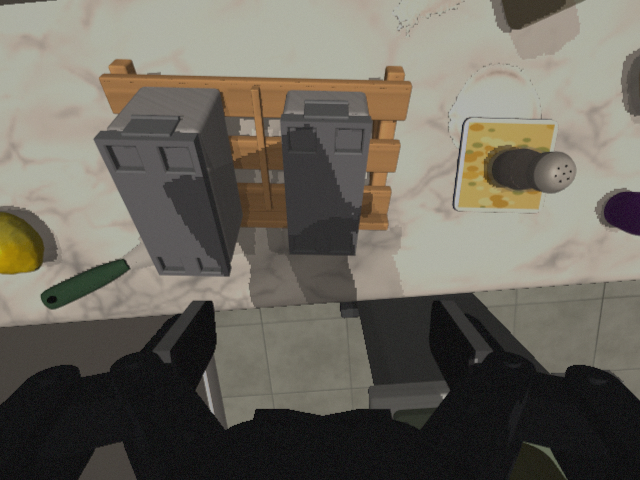

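Wrist view: the shaker stands upright on the coaster, cap at (556,172). The taller tub is on the left, lid about (165,205). The lower tub is on the right, lid about (325,190). The rack's right edge is near column 400.

Run:
```python
from h import *
p,d,c=load("w2"); W=world(d,c); w=W.reshape(-1,3); C=p.reshape(-1,3).astype(int)
th=np.radians(30)
for n,y0,y1 in(("tall",.25,.375),("low",.15,.25)):
    for psi in (-5,):
        a=np.radians(psi); ex=np.array([np.cos(a),np.sin(a),0]); ey=np.array([-np.sin(a),np.cos(a),0])
        U=np.cos(th)*ex+np.array([0,0,np.sin(th)]); N=np.cross(U,ey)
        m=(w[:,0]>.3)&(w[:,0]<.56)&(w[:,1]>y0)&(w[:,1]<y1)&(w[:,2]>.05)&(w[:,2]<.2)&(np.ptp(C,axis=1)<25)
        g=w[m]; h=g@N; hh,e=np.histogram(h,80); k=e[hh.argmax()]+.001
        q=g[abs(h-k)<.003]; k=np.median(q@N)
        A=np.c_[q[:,:2],np.ones(len(q))]; sl=np.linalg.lstsq(A,q[:,2],rcond=None)[0]
        r=cv2.minAreaRect((np.c_[q@U,q@ey]*1e3).astype(np.float32))
        u,v=np.array(r[0])/1e3; top=u*U+v*ey+k*N
        print(n,"k",k,"slope",sl[:2],"tiltdeg",np.degrees(np.arctan(np.hypot(*sl[:2]))),"yaw",np.degrees(np.arctan2(sl[1],sl[0])),"rect",r,"lidmid",top.round(4),"N",N.round(3),"U",U.round(3))
im=np.zeros((66,60));
for t in("w2","w1","s2","scene0","side0"):
    p,d,c=load(t); x=world(d,c).reshape(-1,3)
    x=x[(x[:,2]>.012)&(x[:,2]<.3)]
    # 1 cm cells x .35-.7, y -.05-.2
    r=((x[:,0]-.34)/.02).astype(int,casting="unsafe"); q=((x[:,1]+.06)/.01).astype(int,casting="unsafe")
    k=(x[:,0]>.34)&(x[:,0]<.74)&(x[:,1]>-.06)&(x[:,1]<.2)&(np.arange(len(x))>=0)
    if t in("scene0","side0") or 1: np.maximum.at(im,(r[k],q[k]),x[k,2]*1000)
for i in range(19,-1,-1): print("%.2f"%(.34+.02*i)," ".join("%3d"%v for v in im[i,:26]))
```

```text
tall k -0.08703698904634953 slope [ 0.57314319 -0.05605514] tiltdeg 29.93668715701144 yaw -5.5859352227748715 rect ((408.15460205078125, 342.24591064453125), (61.351680755615234, 133.30157470703125), 89.31254577636719) lidmid [0.4253 0.3063 0.1287] N [-0.498  0.044  0.866] U [ 0.863 -0.075  0.5  ]
low k -0.11318191357105972 slope [ 0.57366715 -0.05868887] tiltdeg 29.970389630397328 yaw -5.8413074147825235 rect ((406.45086669921875, 232.62567138671875), (60.0836067199707, 131.86737060546875), 89.23249816894531) lidmid [0.4273 0.1961 0.1052] N [-0.498  0.044  0.866] U [ 0.863 -0.075  0.5  ]
0.72   0   0   0   0   0   0   0   0   0 128 166 225 242 244 248 249 251 253 254 251 251 252 248 243 235 233
0.70   0   0   0   0   0   0   0   0   0  75 142 191 235 245 248 252 252 251 251 250 252 251 248 229 238 238
0.68   0   0   0   0   0   0   0   0   0   0 105 141 182 221 242 244 245 247 247 247 247 240 237 235 236 101
0.66   0   0   0   0   0   0   0   0   0   0   0   0 101 143 174 198 208 213 229 218 203 183 158  99   0   0
0.64   0   0   0   0   0   0   0   0   0   0   0   0   0   0   0  23
[... 975 characters left out ...]
 0   0   0   0  62  64 143 133 141 140 141 139
0.44   0  12   0   0  13  92  93  92  62   0   0   0   0   0   0   0   0   0  63  65  67 115 132 130 127 130
0.42   0   0   0   0   0  95  96  97  91  45   0   0   0   0   0   0   0   0  48  55  52  97 115 118 118 120
0.40   0   0   0  12  13  91  94  91  89   0   0   0   0   0   0   0   0   0  25 299 299 299 105 108 107 105
0.38   0   0   0   0   0   0   0   0   0   0   0   0   0   0   0   0   0   0  32  38 299 298  90  96  95  94
0.36   0   0   0   0   0   0   0   0   0   0   0   0   0   0   0   0   0   0   0  33  32  38  34  86  77  84
0.34   0   0   0   0   0   0   0   0   0   0   0   0   0   0   0   0   0   0   0   0   0   0   0   0   0   0
```

move_arm --pt "0.5 -5.4 0 1 8.5" --pt "0.5 -5.4 0 0 8.5" --pt "0 0 4 0 8.5" --pt "0 0 4 0 8.5" --pt "0 0 3.5 0 8.5" --pt "0 0 2 0 8.5" --pt "0 0 0 0 8.5" --newtons 30

```text
time: 8.12
tcp_pos: [0.4244, 0.3059, 0.1276]
orientation: [0.001, 0.999, -0.05, -0.001]
force: [0.4, 0.2, 0.1]
gripper_width: 0.0848
grip_force: 0.0
```

move_arm --pt "0 0 1 0 8.5" --pt "0 0 0.9 0 8.5" --pt "0 0 0 0 8.5" --pt "0 0 0 0 6.5" --pt "0 0 0 0 5.8" --pt "0 0 0 0 5.5" --pt "0 0 0 0 5.5" --pt "0 0 0 0 5.5"

```text
time: 9.12
tcp_pos: [0.4242, 0.3071, 0.1097]
orientation: [-0.0, 0.999, -0.049, 0.0]
force: [-1.9, 0.9, 5.5]
gripper_width: 0.0595
grip_force: 32.0
```

move_arm --pt "0 0 -0.5 0 5.5" --pt "0 0 -1.5 0 5.5" --pt "0 0 -3 0 5.5" --pt "0 0 -4 0 5.5" --pt "0 0 -4 0 5.5" --pt "0 0 -2 0 5.5" --pt "0 0 0 0 5.5"

```text
time: 10.0
tcp_pos: [0.4244, 0.3071, 0.2609]
orientation: [-0.001, 0.999, -0.049, 0.001]
force: [0.4, -0.1, -5.3]
gripper_width: 0.0594
grip_force: 34.4
```

Run:
```python
from h import *
p,d,c=grab("wrist","w3")
q=grab("scene","s3")[0][180:330,190:330]
cv2.imwrite("pics/c3.png",np.hstack([p[:,:,::-1],cv2.resize(q[:,:,::-1],(448,480))])[:,::1][:, :] if 0 else cv2.resize(np.hstack([p[:,:,::-1],cv2.resize(q[:,:,::-1],(448,480))]),(800,353)))
```

```text
(no output)
```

View pics/c3.png

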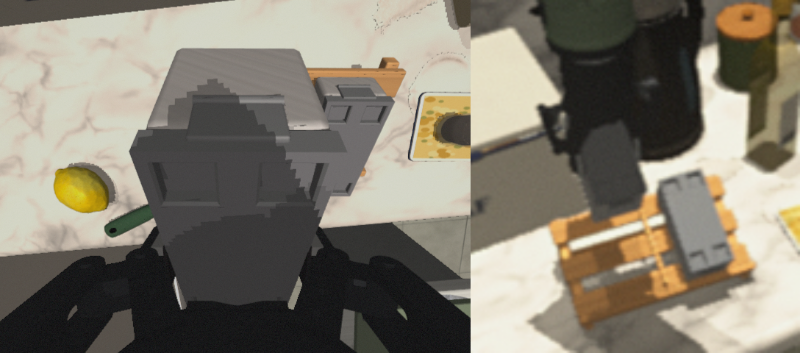

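The tub is held, still tilted at 30°, and clear of the rack. The lower tub is undisturbed. Next I'll get exact extents of the gap for levelling it on the worktop, and check the free space on the right.

Run:
```python
from h import *
a=np.radians(-5.7); R=np.array([[np.cos(a),np.sin(a)],[-np.sin(a),np.cos(a)]])
p,d,c=load("w2"); w=world(d,c); C=p.astype(int)
x=w.reshape(-1,3); col=C.reshape(-1,3); r=x[:,:2]@R.T
wood=(x[:,2]>.012)&(x[:,2]<.11)&(col[:,0]-col[:,2]>50)&(r[:,1]>.09)&(r[:,1]<.5)&(x[:,0]>.33)&(x[:,0]<.56)
print("rack y' pct",np.percentile(r[wood,1],[.2,1,5,99]).round(4),"x'",np.percentile(r[wood,0],[1,99]).round(4))
for lo in np.arange(.36,.54,.02):
    k=wood&(r[:,0]>lo)&(r[:,0]<lo+.02)
    if k.sum()>20: print("x' %.2f miny' %.4f maxz %.3f"%(lo,np.percentile(r[k,1],.5),x[k,2].max()))
g=((C[...,0]-C[...,2]>40)&(w[...,2]<.02)&(w[...,1]<.08)).astype(np.uint8)
cs=max(cv2.findContours(g,0,2)[0],key=cv2.contourArea); k=np.array([ray(u,v,.005,c)[:2] for u,v in cs[:,0]])
rr=cv2.minAreaRect((k*1e3).astype(np.float32)); print("coaster",rr,"c'",R@np.array(rr[0])/1e3)
# shaker cap on coaster
m=(np.hypot(x[:,0]-.429,x[:,1]-.008)<.035)&(x[:,2]>.085)&(x[:,2]<.1); q=x[m]; print("shaker",cv2.minAreaRect((q[:,:2]*1e3).astype(np.float32)))
# bottle
for t in("w2","s2","side0"):
    p,d,c=load(t); y=world(d,c).reshape(-1,3); k=y[(np.hypot(y[:,0]-.58,y[:,1])<.05)&(y[:,2]>.03)&(y[:,2]<.17)]
    if len(k)>5: print(t,"bottle",len(k),np.percentile(k[:,0],[1,99]),np.percentile(k[:,1],[1,99]))
# right side
p,d,c=load("w1"); y=world(d,c).reshape(-1,3)
print("right")
for x0 in np.arange(.66,.34,-.02): print("%.2f"%x0," ".join("%3d"%(1000*(lambda k: k.max() if len(k) else .999)(y[(y[:,0]>x0)&(y[:,0]<x0+.02)&(y[:,1]<-.3-.02*j)&(y[:,1]>-.32-.02*j),2])) for j in range(17)))
```

```text
rack y' pct [0.1724 0.1733 0.1769 0.4078] x' [0.3678 0.505 ]
x' 0.36 miny' 0.1727 maxz 0.035
x' 0.38 miny' 0.1724 maxz 0.044
x' 0.40 miny' 0.1730 maxz 0.056
x' 0.42 miny' 0.1725 maxz 0.068
x' 0.44 miny' 0.1728 maxz 0.079
x' 0.46 miny' 0.1726 maxz 0.092
x' 0.48 miny' 0.1732 maxz 0.095
x' 0.50 miny' 0.1771 maxz 0.083
coaster ((429.59832763671875, 8.15488052368164), (86.07259368896484, 86.27489471435547), 83.92510223388672) c' [0.42666427 0.05078216]
shaker ((430.58135986328125, 6.107828140258789), (31.47564697265625, 30.113666534423828), 28.48335838317871)
w2 bottle 889 [0.55373461 0.57153064] [-0.00486596  0.01547028]
s2 bottle 670 [0.55059986 0.6020508 ] [-0.04414273  0.02525747]
side0 bottle 727 [0.55574047 0.62038376] [-0.04824138  0.0024438 ]
right
0.66 999 999 999   1   2   2   2   2   2   2   2   2   2   2   1 999 999
0.64   2   2   2   2   2   3   2   2   3   2   2   3   3   3   2 999 999
0.62   3   3   2   2   2   2   2   2   3   2   2   3   2   2   2   2 999
0.60   3   2   2   2   2   2   2   2   2   3   2   2   2   2   2   2 999
0.58   3   2   2   2   2   2   3   2   2   2   2   2   2   2   2   2   1
0.56   2  94  94  94  93   1   2   2   2   2   2   2   2   2   2   2   2
0.54   2  94  36  46  95 999   2   2   2   1   2   2   2   2   2   2   2
0.52  94  93  13  14  94 999   2   3   2   3   1   3   2   2   2   2   2
0.50   3  94  22  66  94   1   2   2   2   2   2   2   2   2   2   2   2
0.48   2  93  93  94  93   2   2   2   2   2   2   2   2   2   2   2   2
0.46   3   2   2   2   2   2   2   2   2   2   2   2   2   2   2   2   1
0.44 390 382 381 364   2   2   3   2   2  96  95  97  94   2   2   2   2
0.42 382 373 367 366   2   2   2   2  96  96  43  95  96   1   2   1   2
0.40   2   2   2   2   2   2   2   2  96  34 999  10  96  95 999 999   1
0.38 110   2   2   2   2   2   2   1  96  52 999  18  96  94 999 999   2
0.36 110   2   2   3   2   2   2   2  95  96  95  95  95 999 999 999   1
```

move_arm --pt "0.05 3.5 0 0 5.5" --pt "0.05 5.4 0 0 5.5" --pt "0.05 5.4 0 0 5.5" --pt "0.05 5.4 0 0 5.5" --pt "0.05 5.4 0 0 5.5" --pt "0.3 4 0 0 5.5" --pt "0.5 5.5 0 0 5.5" --pt "0.5 5.5 0 0 5.5"

```text
time: 11.1
tcp_pos: [0.3995, -0.0952, 0.2587]
orientation: [-0.0, 0.999, -0.049, -0.001]
force: [1.8, 0.7, -4.3]
gripper_width: 0.0597
grip_force: 34.7
```

move_arm --pt "0.5 5.5 0 0 5.5" --pt "0.5 5 0 0 5.5" --pt "0 0 0 9.3 5.5" --pt "0 0 0 9.3 5.5" --pt "0 0 0 9.3 5.5" --pt "0 0 0 9.4 5.5" --pt "0 0 0 0 5.5"

```text
time: 11.98
tcp_pos: [0.3994, -0.1988, 0.2586]
orientation: [0.0, 0.931, -0.366, -0.001]
force: [0.4, 0.2, -3.5]
gripper_width: 0.0597
grip_force: 34.9
```

move_arm --pt "3.5 1.8 0 0 5.5" --pt "4.8 2.4 0 0 5.5" --pt "4.8 2.4 0 0 5.5" --pt "4.8 2.4 0 0 5.5" --pt "4.2 2.2 0 0 5.5" --pt "2 1 0 0 5.5" --pt "0 0 4 0 5.5" --pt "0 0 0 0 5.5" --newtons 30

```text
time: 12.98
tcp_pos: [0.4919, -0.4518, 0.2164]
orientation: [-0.001, 0.931, -0.365, -0.003]
force: [0.1, 0.3, -3.3]
gripper_width: 0.0596
grip_force: 35.8
```

Run:
```python
from h import *
print(bot.read_state()["joint_positions"].round(2))
p=grab("side","d4")[0]; p2=grab("scene","s4")[0]
cv2.imwrite("pics/c4.png",np.hstack([cv2.resize(p[250:430,220:460,::-1],(480,360)),cv2.resize(p2[120:300,360:520,::-1],(320,360))]))
```

```text
[ 0.55  0.93  0.37  1.14 -0.33  1.14 -1.39]
```

View pics/c4.png

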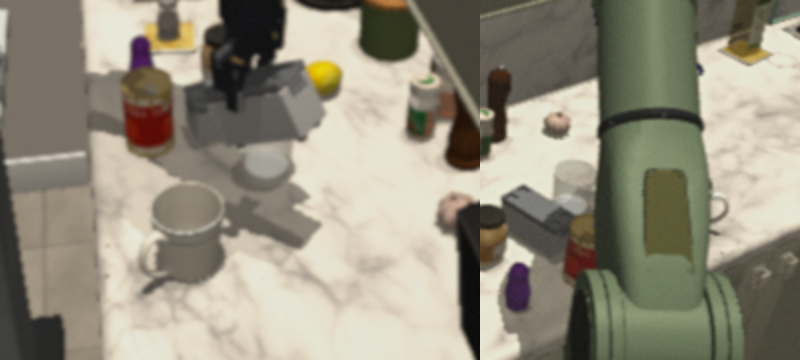

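The side view shows the tub held over clear worktop between the mug and the tumbler, still tilted. Lowering it now.

move_arm --pt "0 0 4 0 5.5" --pt "0 0 4.5 0 5.5" --pt "0 0 3 0 5.5" --pt "0 0 1.2 0 5.5" --pt "0 0 0.4 0 5.5" --pt "0 0 0.3 0 5.5" --pt "0 0 0 0 5.5" --newtons 20

```text
time: 13.95
tcp_pos: [0.4932, -0.4528, 0.0861]
orientation: [0.0, 0.931, -0.366, 0.0]
force: [-0.4, 0.3, -3.9]
gripper_width: 0.0598
grip_force: 35.8
```

move_arm --pt "0 0 0.2 0 5.5" --pt "0 0 0.2 0 5.5" --pt "0.1 0 0.1 0 5.5" --pt "0.2 0 0.1 0 5.5"

```text
time: 14.45
tcp_pos: [0.4961, -0.4555, 0.0813]
orientation: [0.001, 0.931, -0.366, 0.002]
force: [0.0, 1.6, 23.8]
gripper_width: 0.0599
grip_force: 39.0
```

move_arm --pt "0.3 0 0 0 5.7" --pt "0.3 0 0.03 0 5.7" --pt "0.3 0 0.05 0 5.7" --pt "0.3 0 0.05 0 5.7" --newtons 20

```text
time: 14.95
tcp_pos: [0.5043, -0.4632, 0.0789]
orientation: [0.0, 0.931, -0.366, 0.001]
force: [0.1, 1.2, 7.4]
gripper_width: 0.0598
grip_force: 37.3
```

move_arm --pt "0.35 0 0.1 0 5.7" --pt "0.35 0 0.12 0 5.7" --pt "0.35 0 0.14 0 5.7" --pt "0.3 0 0.15 0 5.7"

```text
time: 15.45
tcp_pos: [0.5144, -0.4725, 0.0739]
orientation: [0.0, 0.931, -0.366, 0.001]
force: [0.2, 0.5, 9.3]
gripper_width: 0.0594
grip_force: 37.4
```

move_arm --pt "0.3 0 0.15 0 5.7" --pt "0.3 0 0.17 0 5.7" --pt "0.3 0 0.18 0 5.7" --pt "0.3 0 0.18 0 5.7"

```text
time: 15.95
tcp_pos: [0.5232, -0.4808, 0.0672]
orientation: [0.0, 0.931, -0.366, 0.001]
force: [1.6, 0.3, 7.6]
gripper_width: 0.0595
grip_force: 37.8
```

move_arm --pt "0 0 0.05 0 5.7" --pt "0 0 0 0 6.2" --pt "0 0 0 0 7" --pt "0 0 -0.5 0 7.5" --pt "0 0 -4 0 8" --pt "-2 0 -6 0 8.5" --pt "-3 0 -6 0 8.5" --pt "0 0 0 0 8.5"

```text
time: 16.95
tcp_pos: [0.4877, -0.448, 0.2309]
orientation: [0.001, 0.931, -0.366, 0.003]
force: [-0.1, -0.8, -1.6]
gripper_width: 0.0848
grip_force: 0.0
```

```bash
cat >> h.py <<'E'
def lid(tag,x,y,r=.1,z=None):
    p,d,c=load(tag); w=world(d,c).reshape(-1,3); C=p.reshape(-1,3).astype(int)
    g=w[(np.hypot(w[:,0]-x,w[:,1]-y)<r)&(w[:,2]>.03)&(np.ptp(C,axis=1)<25)]
    hh,e=np.histogram(g[:,2],np.arange(.03,.3,.002)); k=z or e[hh.argmax()]+.001
    q=g[abs(g[:,2]-k)<.004]; k=np.median(q[:,2])
    A=np.c_[q[:,:2],np.ones(len(q))]; s=np.linalg.lstsq(A,q[:,2],rcond=None)[0]
    print(tag,"lid z",k.round(4),len(q),"slope",s[:2].round(4),cv2.minAreaRect((q[:,:2]*1e3).astype(np.float32)))
E
python3 - <<'E'
from h import *
print(bot.read_state()["tcp_pos"])
p,d,c=grab("wrist","w5"); lid("w5",.53,-.487,.09)
E
```

```text
[ 0.48770996 -0.44804795  0.23092282]
w5 lid z 0.0852 13226 slope [0.0007 0.0009] ((529.457763671875, -488.8689880371094), (155.6656951904297, 133.3638153076172), 49.859130859375)
```

View pics/w5.png

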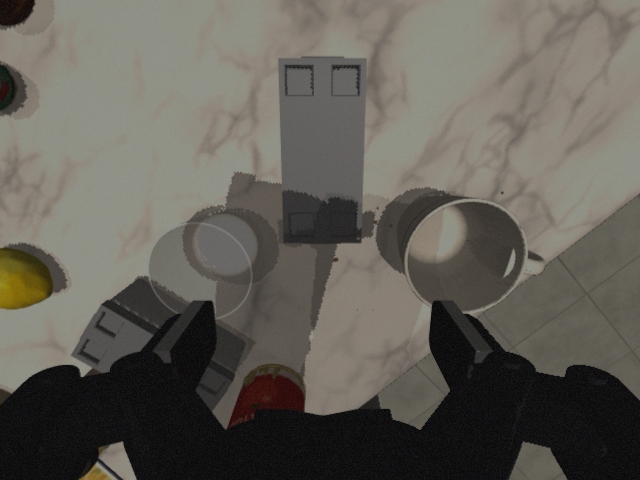

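The tub stands level. Lid corners are (279,59), (366,59), (361,243) and (283,243), and the recesses are at (299,81), (345,81), (301,222) and (342,221). Next come its pose and the camera's lateral bias.

Run:
```python
from h import *
p,d,c=load("w5")
a=np.radians(-42.9); ex=np.array([np.cos(a),np.sin(a)]); ty=np.array([np.sin(a),-np.cos(a)])
for px in (((279,59),(366,59),(361,243),(283,243)),((299.5,81),(345.5,81),(342,222),(301,223))):
    q=np.array([ray(u,v,.085,c)[:2] for u,v in px]); m=q.mean(0)
    print(m.round(4),"yaw",np.degrees(np.arctan2(*(q[0]+q[1]-q[2]-q[3])[::-1])),"len",np.hypot(*(q[0]-q[3])),"wid",np.hypot(*(q[0]-q[1])))
    dl=m-np.array([.5232,-.4808]); print("rel grip tcp: tool x %.4f y %.4f"%(dl@ex,dl@ty)); n=m-np.array([.4877,-.4480]); print("from now: tool x %.4f y %.4f"%(n@ex,n@ty))
# tall lid sub-pixel edges of rows: strong left/right edge at mid rows
g=cv2.GaussianBlur(cv2.cvtColor(p,cv2.COLOR_RGB2GRAY),(3,3),0).astype(float)
for v in(110,130,150): 
    gr=np.abs(np.gradient(g[v])); l=270+gr[270:292].argmax(); r=355+gr[355:372].argmax(); print(v,l,r,[ (ray(u,v,.085,c)[:2]-np.array([.5232,-.4808]))@ty for u in(l,r)])
```

```text
[ 0.5301 -0.4873] yaw -43.06379873347011 len 0.1293142933856548 wid 0.05877388971895905
rel grip tcp: tool x 0.0095 y 0.0001
from now: tool x 0.0578 y -0.0000
[ 0.5311 -0.488 ] yaw -43.3341492785037 len 0.09975485282994535 wid 0.03154520312650669
rel grip tcp: tool x 0.0107 y -0.0001
from now: tool x 0.0590 y -0.0002
110 279 365 [np.float64(-0.030133067374051838), np.float64(0.03004094595224369)]
130 280 364 [np.float64(-0.029854120329294114), np.float64(0.029755594653448538)]
150 280 364 [np.float64(-0.030287193279118416), np.float64(0.030181692019029566)]
```

move_arm --pt "3 0 2 0 8.5" --pt "2.85 0 4 0 8.5" --pt "0 0 5 0 8.5" --pt "0 0 4 0 8.5" --pt "0 0 1.3 0 8.5" --pt "0 0 0 0 8.5" --pt "0 0 0 0 6.3" --newtons 30

```text
time: 17.88
tcp_pos: [0.531, -0.4881, 0.0645]
orientation: [0.0, 0.931, -0.366, 0.001]
force: [0.1, 0.6, 0.5]
gripper_width: 0.0695
grip_force: 0.0
```

move_arm --pt "0 0 0 0 5.7" --pt "0 0 0 0 5.5" --pt "0 0 0 0 5.5" --pt "0 0 0 0 5.5"

```text
time: 18.38
tcp_pos: [0.531, -0.488, 0.0645]
orientation: [0.0, 0.931, -0.366, 0.001]
force: [-0.1, 0.6, 8.0]
gripper_width: 0.06
grip_force: 31.2
```

move_arm --pt "0 0 -0.5 0 5.5" --pt "0 0 -3 0 5.5" --pt "0 0 -5 0 5.5" --pt "0 0 -5 0 5.5" --pt "0 0 -4 -5 5.5" --pt "0 0 -1 -10 5.5" --pt "0 0 0 -10 5.5" --pt "0 0 0 -10 5.5"

```text
time: 19.38
tcp_pos: [0.5303, -0.4875, 0.2483]
orientation: [0.0, 0.998, -0.067, -0.0]
force: [0.4, -0.2, -5.0]
gripper_width: 0.0596
grip_force: 34.7
```

move_arm --pt "0 0 0 -10 5.5" --pt "0 0 0 -10 5.5" --pt "0.3 -4.5 0 0 5.5" --pt "0.4 -5.5 0 0 5.5" --pt "0.4 -5.5 0 0 5.5" --pt "0.4 -5 0 0 5.5" --pt "0.2 -3.1 0 0 5.5" --pt "0 0 0 0 5.5"

```text
time: 20.38
tcp_pos: [0.4981, -0.251, 0.2487]
orientation: [-0.0, 0.994, 0.106, 0.0]
force: [0.6, -1.2, -3.6]
gripper_width: 0.0596
grip_force: 35.6
```

move_arm --pt "0 0.2 3 0 5.5" --pt "0 0 3.5 0 5.5" --pt "0 0 2.5 0 5.5" --pt "0 0 0.9 0 5.5" --pt "0 0 0.2 0 5.5" --pt "0 0 0 0 5.5"

```text
time: 21.12
tcp_pos: [0.4985, -0.2555, 0.1476]
orientation: [0.0, 0.994, 0.105, 0.0]
force: [1.6, 0.3, -4.0]
gripper_width: 0.0598
grip_force: 35.5
```

move_arm --pt "0 -0.25 0.2 0 5.5" --pt "0 0 0.2 0 5.5" --pt "0 0 0.2 0 5.5" --pt "0 0 0.15 0 5.5" --pt "0 0 0.1 0 5.5" --pt "0 0 0 0 5.5"

```text
time: 21.88
tcp_pos: [0.4977, -0.2527, 0.1382]
orientation: [-0.0, 0.994, 0.105, -0.0]
force: [-0.4, 1.0, -4.4]
gripper_width: 0.0601
grip_force: 35.6
```

move_arm --pt "0 0 0.1 0 5.5" --pt "0 0 0.1 0 5.5" --pt "0 0 0.1 0 5.5" --pt "0 0 0.08 0 5.5" --pt "0 0 0.05 0 5.5" --pt "0 0 0 0 5.5"

```text
time: 22.62
tcp_pos: [0.498, -0.2527, 0.134]
orientation: [0.0, 0.994, 0.105, 0.0]
force: [5.0, 1.4, -2.6]
gripper_width: 0.0596
grip_force: 35.9
```

move_arm --pt "0.06 0 0.04 0 5.5" --pt "0 0 0.04 0 5.5" --pt "0 0 0 0 5.5"

```text
time: 23.0
tcp_pos: [0.4983, -0.2526, 0.1334]
orientation: [0.0, 0.994, 0.105, 0.0]
force: [2.0, 1.4, 5.2]
gripper_width: 0.0598
grip_force: 36.6
```

move_arm --pt "0 0 0 0 5.9" --pt "0 0 0 0 6.3" --pt "0 0 0 0 7.5" --pt "0 0 -1 0 8.5" --pt "0 0 -5 0 8.5" --pt "-3 0 -6 0 8.5" --pt "-3.5 0 -5 0 8.5" --pt "0 0 0 0 8.5"

```text
time: 24.0
tcp_pos: [0.4356, -0.2671, 0.3031]
orientation: [0.002, 0.995, 0.104, 0.002]
force: [1.0, -0.2, -0.8]
gripper_width: 0.0851
grip_force: 0.0
```

Run:
```python
from h import *
print(bot.read_state()["tcp_pos"])
p,d,c=grab("wrist","w6"); lid("w6",.498,-.253,.1)
q=grab("side","d6")[0]
cv2.imwrite("pics/c6.png",cv2.resize(np.hstack([p[:,:,::-1],cv2.resize(q[230:380,250:400,::-1],(480,480))]),(800,343)))
```

```text
[ 0.43555697 -0.26714604  0.30306154]
w6 lid z 0.1541 12876 slope [0.0006 0.0003] ((498.0287170410156, -253.65675354003906), (131.32907104492188, 60.33302688598633), 12.086260795593262)
```

View pics/c6.png

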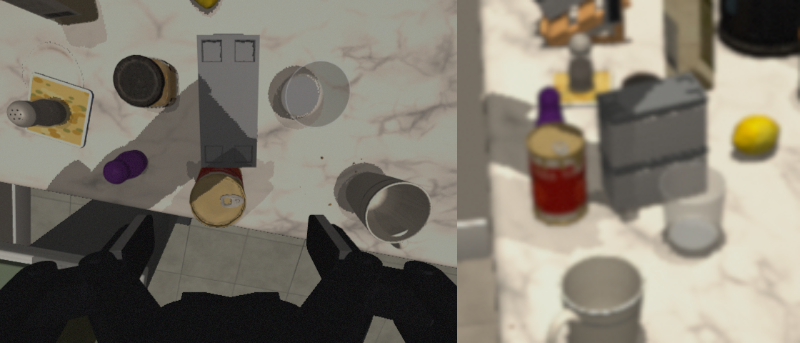

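The tall tub is home: lid level at z=0.154, centre (0.498, -0.254), yaw 12.1°, square over the base and nothing around it disturbed. Now the low tub.

move_arm --pt "0 0 0 8.9 8.5" --pt "0 0 0 8.9 8.5" --pt "-0.7 -5.7 0 0 8.5" --pt "-0.7 -5.7 0 0 8.5" --pt "-0.7 -5.7 0 0 8.5" --pt "-0.7 -5.8 0 0 8.5" --pt "-0.7 -5.8 0 0 8.5" --pt "-0.7 -5.8 0 0 8.5" --newtons 25

```text
time: 25.1
tcp_pos: [0.4292, 0.0841, 0.2984]
orientation: [0.0, 0.999, -0.05, -0.001]
force: [1.5, -0.5, -0.7]
gripper_width: 0.0851
grip_force: 0.0
```

move_arm --pt "-0.7 -5.8 0 0 8.5" --pt "-0.6 -5.8 0 0 8.5" --pt "0 0 3 0 8.5" --pt "0 0 5 0 8.5" --pt "0 0 5 0 8.5" --pt "0 0 3 0 8.5" --pt "0 0 0 0 8.5"

```text
time: 25.98
tcp_pos: [0.4274, 0.1983, 0.1373]
orientation: [0.001, 0.999, -0.05, -0.002]
force: [0.7, -0.3, 1.1]
gripper_width: 0.0848
grip_force: 0.0
```

move_arm --pt "0 0.2 2.5 0 8.5" --pt "0 0 2 0 8.5" --pt "0 0 0.7 0 8.5" --pt "0 0 0 0 8.5" --pt "0 0 0 0 6.3" --pt "0 0 0 0 5.7" --pt "0 0 0 0 5.5" --pt "0 0 0 0 5.5" --newtons 25

```text
time: 26.98
tcp_pos: [0.4283, 0.1967, 0.0879]
orientation: [-0.0, 0.999, -0.05, 0.0]
force: [-1.9, 0.6, 9.2]
gripper_width: 0.0597
grip_force: 25.9
```

move_arm --pt "0 0 0 0 5.5" --pt "0 0 -0.5 0 5.5" --pt "0 0 -1.5 0 5.5" --pt "0 0 -3 0 5.5" --pt "0 0 -4 0 5.5" --pt "0 0 -4.5 0 5.5" --pt "0 0 -4 0 5.5" --pt "0 0 0 0 5.5"

```text
time: 27.98
tcp_pos: [0.4286, 0.1967, 0.2645]
orientation: [-0.001, 0.999, -0.05, 0.002]
force: [-0.4, 0.3, -3.5]
gripper_width: 0.0599
grip_force: 28.3
```

move_arm --pt "0.1 4.5 0 0 5.5" --pt "0.16 5.7 0 0 5.5" --pt "0.16 5.7 0 0 5.5" --pt "0.16 5.7 0 0 5.5" --pt "0.16 5.7 0 0 5.5" --pt "0.16 5.7 0 0 5.5" --pt "0.16 5.2 0 0 5.5" --pt "0.05 1.6 0 9.3 5.5"

```text
time: 28.98
tcp_pos: [0.3979, -0.2036, 0.2615]
orientation: [0.0, 0.991, -0.134, -0.001]
force: [0.4, 0.3, -3.4]
gripper_width: 0.0596
grip_force: 28.6
```

move_arm --pt "0 0 0 9.3 5.5" --pt "0 0 0 9.3 5.5" --pt "0 0 0 9.3 5.5" --pt "4 2 0 0 5.5" --pt "5.1 2.45 0 0 5.5" --pt "5.1 2.45 0 0 5.5" --pt "5.1 2.45 0 0 5.5" --pt "4 1.9 0 0 5.5"

```text
time: 29.98
tcp_pos: [0.493, -0.4434, 0.2607]
orientation: [-0.0, 0.93, -0.366, -0.001]
force: [1.0, 0.7, -1.9]
gripper_width: 0.0597
grip_force: 28.7
```

move_arm --pt "2 1 0 0 5.5" --pt "0 0 4 0 5.5" --pt "0 0 5 0 5.5" --pt "0 0 5 0 5.5" --pt "0 0 3 0 5.5" --pt "0 0 1.5 0 5.5" --pt "0 0 0 0 5.5" --newtons 20

```text
time: 30.85
tcp_pos: [0.5006, -0.4625, 0.0764]
orientation: [-0.0, 0.931, -0.366, -0.001]
force: [-0.2, -0.5, -2.1]
gripper_width: 0.0594
grip_force: 28.6
```

move_arm --pt "0 0 0.8 0 5.7" --pt "0 0 0.4 0 5.7" --pt "0 0 0.2 0 5.7" --pt "0 0 0.15 0 5.7" --pt "0 0 0.1 0 5.7"

```text
time: 31.48
tcp_pos: [0.5009, -0.4628, 0.0607]
orientation: [0.0, 0.931, -0.366, 0.0]
force: [0.5, 0.8, 2.2]
gripper_width: 0.0596
grip_force: 29.1
```

Contact at 0.061, as expected. Now roll it down level.

move_arm --pt "0.2 0 0.12 0 5.7" --pt "0.25 0 0.1 0 5.7" --pt "0.25 0 0.1 0 5.7" --pt "0.25 0 0.12 0 5.7" --pt "0.25 0 0.13 0 5.7"

```text
time: 32.1
tcp_pos: [0.5099, -0.471, 0.0551]
orientation: [0.0, 0.931, -0.366, 0.0]
force: [-1.1, -0.0, 4.9]
gripper_width: 0.0594
grip_force: 29.1
```

move_arm --pt "0.25 0 0.16 0 5.7" --pt "0.25 0 0.17 0 5.7" --pt "0.25 0 0.18 0 5.7" --pt "0.2 0 0.18 0 5.7" --pt "0.2 0 0.18 0 5.7" --pt "0.2 0 0.18 0 5.7"

```text
time: 32.85
tcp_pos: [0.52, -0.4805, 0.0447]
orientation: [0.0, 0.931, -0.366, 0.001]
force: [1.1, 0.3, 5.7]
gripper_width: 0.0596
grip_force: 29.3
```

move_arm --pt "0.1 0 0.1 0 5.7" --pt "0.05 0 0.08 0 5.7" --pt "0 0 0.05 0 5.7" --pt "0 0 0 0 5.7"

```text
time: 33.35
tcp_pos: [0.5214, -0.4818, 0.0428]
orientation: [0.0, 0.931, -0.366, 0.001]
force: [3.4, -1.9, 6.7]
gripper_width: 0.0599
grip_force: 29.7
```

move_arm --pt "0 0 0 0 6.2" --pt "0 0 0 0 7" --pt "0 0 -0.5 0 7.5" --pt "0 0 -4 0 8" --pt "-2 0 -6 0 8.5" --pt "-2.5 0 -6 0 8.5" --pt "0 0 0 0 8.5"

```text
time: 34.22
tcp_pos: [0.4889, -0.4517, 0.2092]
orientation: [0.001, 0.931, -0.366, 0.003]
force: [-0.1, -0.9, -0.1]
gripper_width: 0.0852
grip_force: 0.0
```

Run:
```python
from h import *
P=bot.read_state()["tcp_pos"][:2]
p,d,c=grab("wrist","w7"); lid("w7",.53,-.487,.09,.058)
w=world(d,c).reshape(-1,3); C=p.reshape(-1,3).astype(int)
a=np.radians(-42.9); ex=np.array([np.cos(a),np.sin(a)]); ty=np.array([np.sin(a),-np.cos(a)])
q=w[(abs(w[:,2]-.058)<.004)]; o=(q[:,:2]-np.array([.529,-.487])); k=(abs(o@ex)<.09)&(abs(o@ty)<.045); q=q[k]
r=cv2.minAreaRect((q[:,:2]*1e3).astype(np.float32)); m=np.array(r[0])/1e3; print(P,r,"from now tool x %.4f y %.4f"%((m-P)@ex,(m-P)@ty))
q=q[:,:2]-P; print("x edges",np.percentile(q@ex,[.5,99.5]),"y edges",np.percentile(q@ty,[.5,99.5]))
```

```text
w7 lid z 0.0581 12398 slope [0.001  0.0011] ((525.8816528320312, -488.2752685546875), (148.50262451171875, 132.96310424804688), 46.753074645996094)
[ 0.48886555 -0.4517483 ] ((526.9579467773438, -487.0868225097656), (60.17780303955078, 132.96438598632812), 47.119869232177734) from now tool x 0.0520 y -0.0000
x edges [-0.01235061  0.11714104] y edges [-0.02971778  0.0297609 ]
```

View pics/w7.png

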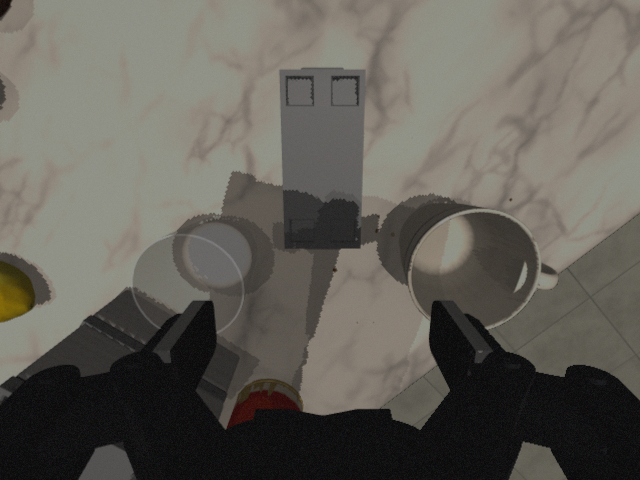

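The low tub stands level, lid corners (281,70), (365,70), (360,248) and (284,248); its centre is 5.2 cm ahead of the TCP. Regrasping it at the middle.

move_arm --pt "2.6 0 2 0 8.5" --pt "2.6 0 4 0 8.5" --pt "0 0 5 0 8.5" --pt "0 0 4 0 8.5" --pt "0 0 1.6 0 8.5" --pt "0 0 0 0 8.5" --pt "0 0 0 0 6.3" --newtons 30

```text
time: 35.15
tcp_pos: [0.5272, -0.4872, 0.0397]
orientation: [0.0, 0.931, -0.366, 0.001]
force: [0.1, -1.1, 0.5]
gripper_width: 0.0697
grip_force: 0.0
```

move_arm --pt "0 0 0 0 5.7" --pt "0 0 0 0 5.5" --pt "0 0 0 0 5.5" --pt "0 0 0 0 5.5"

```text
time: 35.65
tcp_pos: [0.5272, -0.4872, 0.0398]
orientation: [0.0, 0.931, -0.366, 0.001]
force: [-0.6, 0.6, 6.5]
gripper_width: 0.0595
grip_force: 31.5
```

move_arm --pt "0 0 -0.5 0 5.5" --pt "0 0 -3 0 5.5" --pt "0 0 -5 0 5.5" --pt "0 0 -5 0 5.5" --pt "0 0 -5 -5 5.5" --pt "0 0 -5 -10 5.5" --pt "0 0 -1.5 -10 5.5" --pt "0 0 0 -10 5.5"

```text
time: 36.65
tcp_pos: [0.5266, -0.487, 0.2902]
orientation: [0.001, 0.998, -0.067, 0.001]
force: [0.0, 0.7, -3.2]
gripper_width: 0.0597
grip_force: 33.8
```

move_arm --pt "0 0 0 -10 5.5" --pt "0 0 0 -10 5.5" --pt "0.3 -4.4 0 0 5.5" --pt "0.4 -5.5 0 0 5.5" --pt "0.4 -5.5 0 0 5.5" --pt "0.4 -5 0 0 5.5" --pt "0.3 -3 0 0 5.5" --pt "0 0 0 0 5.5"

```text
time: 37.65
tcp_pos: [0.4957, -0.252, 0.2891]
orientation: [-0.0, 0.994, 0.106, 0.001]
force: [-0.1, 0.2, -2.1]
gripper_width: 0.0598
grip_force: 34.2
```

move_arm --pt "0 0 2 0 5.5" --pt "0 0 2 0 5.5" --pt "0 0 0 0 5.5"

```text
time: 38.02
tcp_pos: [0.4949, -0.2546, 0.2476]
orientation: [-0.0, 0.995, 0.104, -0.001]
force: [-0.7, -0.4, -1.9]
gripper_width: 0.0591
grip_force: 34.0
```

move_arm --pt "0.3 -0.05 2 0 5.5" --pt "0 0 1.8 0 5.5" --pt "0 0 0.8 0 5.5" --pt "0 0 0.2 0 5.5" --pt "0 0 0 0 5.5" --pt "0 0 0 0 5.5"

```text
time: 38.78
tcp_pos: [0.4984, -0.2531, 0.2006]
orientation: [0.0, 0.994, 0.105, 0.0]
force: [-0.8, 0.4, -2.7]
gripper_width: 0.0599
grip_force: 34.2
```

move_arm --pt "0 0 0.3 0 5.5" --pt "0 0 0.2 0 5.5" --pt "0 0 0.2 0 5.5" --pt "0 0 0.15 0 5.5" --pt "0 0 0.1 0 5.5" --pt "0 0 0 0 5.5"

```text
time: 39.52
tcp_pos: [0.4982, -0.2529, 0.1905]
orientation: [-0.0, 0.994, 0.105, -0.0]
force: [0.1, -0.4, -2.7]
gripper_width: 0.0599
grip_force: 34.2
```

In the recesses with no contact force; 2.7 mm to go.

move_arm --pt "0 0 0.1 0 5.5" --pt "0 0 0.1 0 5.5" --pt "0 0 0.05 0 5.5" --pt "0 0 0.05 0 5.5" --pt "0 0 0 0 5.5"

```text
time: 40.15
tcp_pos: [0.4983, -0.253, 0.1878]
orientation: [0.0, 0.994, 0.105, 0.0]
force: [-1.3, 1.0, 2.1]
gripper_width: 0.0597
grip_force: 34.7
```

Force turned upward at the home height. Release, retreat and check.

move_arm --pt "0 0 0.02 0 5.5" --pt "0 0 0 0 5.9" --pt "0 0 0 0 6.3" --pt "0 0 0 0 7.5" --pt "0 0 -1 0 8.5" --pt "0 0 -5 0 8.5" --pt "-3 0 -5 0 8.5" --pt "-4 0 -2 0 8.5"

```text
time: 41.15
tcp_pos: [0.4295, -0.2679, 0.3201]
orientation: [0.001, 0.994, 0.105, 0.001]
force: [-0.5, -1.4, -1.3]
gripper_width: 0.085
grip_force: 0.0
```

move_arm --pt "0 0 0 0 8.5" --pt "0 0 0 0 8.5"

```text
time: 41.4
tcp_pos: [0.4301, -0.2674, 0.3176]
orientation: [-0.0, 0.994, 0.105, 0.0]
force: [-0.1, -0.5, 0.4]
gripper_width: 0.0848
grip_force: 0.0
```

Run:
```python
from h import *
print(bot.read_state()["tcp_pos"])
p,d,c=grab("wrist","w8"); lid("w8",.498,-.253,.1,.206)
x=world(d,c).reshape(-1,3)
for n,cx,cy,r,z0,z1 in(("tin",.375,-.266,.05,.103,.116),("honey",.5,-.142,.045,.09,.106),("shaker",.43,.008,.04,.08,.105)):
    k=x[(np.hypot(x[:,0]-cx,x[:,1]-cy)<r)&(x[:,2]>z0)&(x[:,2]<z1)]
    if len(k)>9: print(n,len(k),cv2.minAreaRect((k[:,:2]*1e3).astype(np.float32)),np.median(k[:,2]))
q=grab("side","d8")[0]; s=grab("scene","s8")[0]
cv2.imwrite("pics/c8.png",cv2.resize(np.hstack([p[:,:,::-1],cv2.resize(q[200:380,240:420,::-1],(480,480))]),(800,343)))
```

```text
[ 0.43012317 -0.26737036  0.31764495]
w8 lid z 0.2061 17848 slope [0.0004 0.0003] ((497.9937438964844, -253.983642578125), (132.63970947265625, 60.23893356323242), 12.094432830810547)
tin 4170 ((370.7766418457031, -265.7716064453125), (68.42410278320312, 73.81245422363281), 11.481399536132812) 0.10695495513966503
honey 3824 ((501.21905517578125, -142.8630828857422), (58.80188751220703, 58.91532897949219), 48.5925178527832) 0.09878361973915628
shaker 1138 ((430.7997741699219, 2.2210731506347656), (33.63570785522461, 30.945152282714844), 10.83120059967041) 0.09069303216681254
```

View pics/c8.png

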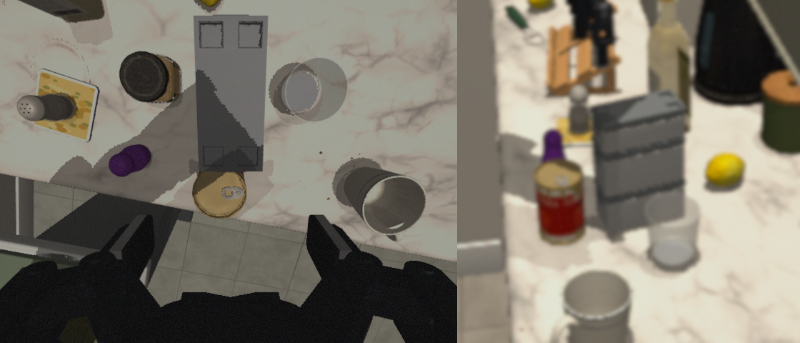

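The pictures show three tubs stacked square with the top lid level at 0.206 m, the exact home height. The shaker is upright in the middle of the coaster and the bystanders have not moved.

```bash
python3 -c "
from bench import bot; print(bot.close_job())"
```

```text
the job is handed in; nothing more can be done
None
```

I handed in the job at about 41.5 s: the shaker stands upright in the middle of the coaster, and the tall and then the low tub are stacked square on the bottom tub with feet fully home (top lid at 0.206 m, as expected); nothing else was seen to move.

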